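# Flip up the counterweighted length stop and slide the blank to the next one

### The arm

A 6-joint arm with a two-finger parallel gripper is mounted at the origin on the work surface; the furniture and walls round the work are solid. World frame = base frame: x ahead of the robot, y to its left, z up, the work surface at z = 0. Lengths are in m, angles in rad, forces in N, time in s.
With the tool pointing down it reaches from about 0.375 to 0.9 m from the base axis. Payload 3.1 kg.
Tool frame: the origin (TCP) lies at the very end of the fingers, on their centre line; the grasp point (between the pads) lies robot.hold_point_z behind it (robot.hold_point_z is the distance from the TCP to the grasp point, in m); y points along the fingers, z is the direction in which the jaws open and shut, and the axes are right-handed (so a half turn about y gives the same grasp; the last joint's range is limited). The gripper opens to 87 mm and grips with 3 to 60 N. Pads are 19 mm wide; open, the fingers measure 117 mm over their backs; the gripper's body (75 mm by 190 mm) begins 51 mm behind the grasp point.
Start: joints at [-1.302, 0.527, 1.433, -0, 1.181, -0.178], TCP at [0.271, -0.563, 0.223] pointing down, gripper open.
Joint ranges: [-3.08, 3.08], [-0.75, 2.2], [0.22, 2.44], [-1.43, 4.57], [0, 2.65], [-2.85, 2.85]. Speed limits (rad/s): [2.79, 2.79, 3.14, 3.14, 3.14, 3.14].

### API

Orientations are given as a unit quaternion [x, y, z, w].
In Python, from bench import sense, optics, workorder, robot gives the robot as it stands.
- The arm moves only by the tool play_rows, never from a script. Its argument "deltas" is a list of rows, each an object with "offset": the shift along the tool's x, y, z in mm, a list of three; "angular": the turn, a rotation vector about the tool's x, y, z in degrees, a list of three. In form: [{"offset": [tx, ty, tz], "angular": [ax, ay, az]}, ...]. A call has 1 to 20 rows; each row is the pose to reach, as a shift and turn from the pose measured when the call began, along the tool's axes at that moment; what a row does not reach only later rows make up. A row lasts 1/8 s, in which the tool goes at most 62.5 mm and 10.7 degrees, less where a joint would pass 70% of its speed; a pose out of reach is approached as far as the arm can. A call with a gripper value outside its range is refused whole. "jaw" is the opening, from -1 (shut) to 1 (fully open), so that 0 is half open, set as the call begins (left out, the last holds). The fingers move at their own pace and stop on an object; "grip_force" is the grip in N (left out, the last holds). Time passes only in rows, so rows that repeat a pose let the fingers close. It gives the time, the measured TCP pose, the force and the opening at its end, in the units of the state.
- sense(): the state, without advancing time (a new reading comes with each control period).
- optics.get_image(name): name is "scene" or "top" or "wrist"; returns the picture (480x640x3 uint8, red, green, blue); there is no depth.
- optics.calibration(name): a dict with "intrinsics" (3x3 intrinsics, pixels), "k1" (the pictures are not rectified: a ray, as slopes to the right and down, at radius r is drawn at 1 + k1 r^2 times it, then the intrinsics apply), "pose" (4x4, takes a point from camera to world coordinates); the wrist camera has in their place "mount" (4x4, takes a point from camera to tool coordinates, whose origin is the TCP and whose axes are the tool frame's). Camera axes: x right, y up, looking along -z (the intrinsics and any distortion apply to the point x, -y, -z); pixel columns grow to the right and rows downward; lengths in m; the calibration is good to about 2 mm. A picture is of the moment at which its call begins: read the wrist's pose just before it. calibration takes no time and is no camera call.
- workorder.hand_in(): hands the job in, once; it reports no verdict.
The state is a dict: "clock": time; "q": joint angles; "joint_vel": joint speeds; "tau": joint torques, N m; "tool_pos": TCP position; "orientation": TCP orientation; "force": force on the tool from outside, world axes, zero at the start; "ft_torque": the same for the moment, N m; "opening": finger opening in m.
Only numpy, scipy, OpenCV 4.12 (cv2) and the standard library are available. Lean on these libraries where they do the work, as an engineer would, in place of code of your own. Each camera call takes 0.05 s, during which the arm holds its last target.

### The job

On the length-stop jig, push the lip of the right-hand stop arm, seen from the robot (the one the wood blank is waiting behind) up past its balance point so that it stays raised by itself. Then push the blank along the fence, under the raised arm, until its end butts against the left-hand stop, which stays down, with its long edge flat against the fence. Push only: the blank stays flat on the board, is never lifted, and the tools and blanks lying around the jig are left where they are.

Things in the scene. Friction and masses are not known exactly. Their poses are not given: they have to be found in the camera images.
- fence_jig: Jig fixed to the desk: plywood board 200 x 440 x 18 mm with an aluminium fence along its far side. Origin on the desk (board spans x -115..85, y -235..205 mm); x points across the board to the fence, y along the fence (to the robot's left), z up. Board top z = 18 mm. Fence 30 mm thick, top at z = 58 mm; its working face, towards the robot, is the plane x = 45 mm.
- stop_a: Right-hand flip stop, clamped on the fence next to the blank: fixed steel saddle with two hinge cheeks, a black clamp knob and the swinging arm. Its frame is the jig's shifted along y: origin at jig x = 0, z = 0, in the middle plane of its arm. The carriage fills x 43..112, y -21..46 mm, up to z = 100 mm.
- stop_a_arm (a joint): Right-hand arm, rad. 0 = down: level, reaching from the pivot over the fence towards the robot, barring the way. It swings up and away from the robot about the y axis to 2.0 = raised, leaning back on its rest. A counterweight on a tail behind the pivot tips it open beyond about 1.1; below that it falls shut. Raising it at the lip takes about 0.5 N.
- stop_a_pivot (a point): Pivot axis of the right-hand arm (fixed, along y), at x = 100, z = 88 mm in the stop's frame. With the arm down its bar, 18 mm wide and 12 mm high, runs level from here towards the robot; under it hangs a blade 10 mm thick (stop frame x -30..35, y -5..5, z 26..88 mm) that no push along the fence can move.
- stop_a_lip (a point): Free end of the upturned lip of the right-hand arm (moves with it), 163 mm from the pivot; arm down: x = -61, z = 112 mm in the stop's frame. The lip, 24 mm wide and 5 mm thick, slopes up at 45 degrees towards the robot from the bar's end (136 mm from the pivot) to here; its underside faces the robot and the board and is the place to push.
- stop_b: Left-hand flip stop, the same as the right-hand one, 70 to 145 mm further along the fence (+y).
- stop_b_arm (a joint): Swinging arm of the left-hand stop, rad, the same as the other; starts down at 0 and stays down.
- stop_b_face (a point): Point on the plane of the left-hand blade's right face (5 mm to the right of the stop's origin) where it meets the fence's working face, 30 mm above the desk. Axes as the jig's. The blank's end butts against this face.
- blank: Dark sanded hardwood blank, 114 (x) x 172 (y) x 27 mm (z), 0.35 to 0.65 kg, lying loose on the board with its long side roughly along the fence, a few mm to 2 cm off it. Origin at the centre of its underside.
- blank_lead (a point): Middle of the blank's leading (+y) end face, 86 mm from its centre.
- blank_far_side (a point): Middle of the blank's long edge towards the fence, 57 mm from its centre.
- tape_measure: Tape measure left of the jig, 74 x 72 x 32 mm; leave alone.
- caliper: Caliper lying in front of the jig, 72 x 235 x 8 mm; leave alone.
- pile_top: Upper one of two spare blanks stacked right of the jig, 87 x 130 x 24 mm, its top 52 mm above the desk; leave alone.

How it is judged:
By the outcome, as a careful person would: the job done as asked, in the order asked, and still so for the second after the job is handed in, with the robot touching nothing.
It also fails if it takes over 72 s, if anything falls off the work surface, if the arm or the gripper's body presses on something with over 40 N, if the wrist force passes 120 N, or if a joint passes its speed limit or range.

## Working session

There is one attempt and no reset: what is moved stays moved. The work goes in short steps, Python scripts to look and compute and a tool call to move; the robot and the scene stay as the last step left them, time stands still between calls to the robot, and variables do not carry over. Pictures are saved under pics/ and viewed, and the job is handed in when it is done.

Besides the shell and the picture viewer there is one more tool, called after ">>>" by a JSON object that holds its "op" and its "data", one argument or row to a line. play_rows: Moves the arm, as the interface text tells. Its arguments: {"type":"object","properties":{"deltas":{"type":"array"},"jaw":{"type":"number"},"grip_force":{"type":"number"}},"required":["deltas"]}

```bash
mkdir -p pics; ls; python3 - <<'E'
from bench import sense, optics, workorder, robot
import cv2
s=sense(); print(s); print([a for a in dir(robot) if a[0]!='_'], robot.hold_point_z)
for n in ("scene","top","wrist"):
    im=optics.get_image(n); cv2.imwrite(f"pics/{n}0.png",im[:,:,::-1]); print(n,optics.calibration(n))
E
```

```text
pics
{'clock': 0.0, 'q': array([-1.30146746e+00,  5.28467255e-01,  1.43390927e+00, -3.67561054e-05,
        1.18138823e+00, -1.78480625e-01]), 'joint_vel': array([-1.05996785e-04,  2.44983459e-03, -1.77733287e-03,  4.05025021e-04,
        9.75909121e-04, -4.80155616e-05]), 'tau': array([ 2.09581672e-04, -4.40043962e+01, -1.76595336e+01,  6.32259599e-02,
        5.82860189e-02, -1.76522444e-04]), 'tool_pos': array([ 0.27044869, -0.56263811,  0.22156875]), 'orientation': array([-0.15705659,  0.69022101, -0.68868778,  0.15696284]), 'force': array([ 0.34125338, -0.36976022,  0.14658373]), 'ft_torque': array([0.0107377 , 0.02595754, 0.01620738]), 'opening': 0.08676791125478595}
['Unreachable', 'hold_point_z'] 0.0187
scene {'intrinsics': array([[566.66318008,   0.        , 321.11738954],
       [  0.        , 566.66318008, 246.72819284],
       [  0.        ,   0.        ,   1.        ]]), 'k1': -0.07687772026482156, 'pose': array([[-0.8706458 ,  0.2150128 , -0.44243122, -0.1105567 ],
       [-0.49178697, -0.40061245,  0.77308165,  1.00054375],
       [-0.01102101,  0.8906622 ,  0.45453205
[... 390 characters left out ...]
34683, -0.04991722],
       [ 0.00620657,  0.07119985,  0.99744276,  1.58925919],
       [ 0.        ,  0.        ,  0.        ,  1.        ]])}
wrist {'intrinsics': array([[424.32663985,   0.        , 316.82240266],
       [  0.        , 424.32663985, 237.8103314 ],
       [  0.        ,   0.        ,   1.        ]]), 'k1': -0.039391880461279685, 'mount': array([[ 1.20241019e-03, -9.65910420e-01, -2.58873743e-01,
        -7.06717394e-02],
       [ 1.53156848e-03,  2.58875405e-01, -9.65909509e-01,
        -1.61763517e-01],
       [ 9.99998104e-01,  7.64936571e-04,  1.79063238e-03,
         1.16149813e-03],
       [ 0.00000000e+00,  0.00000000e+00,  0.00000000e+00,
         1.00000000e+00]])}
```

View pics/scene0.png

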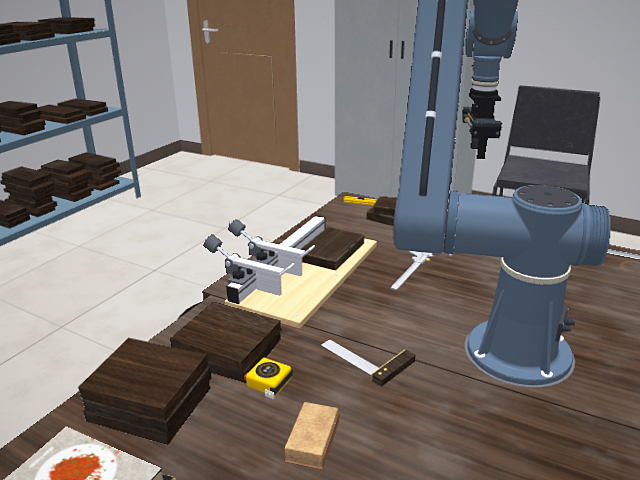

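View pics/top0.png

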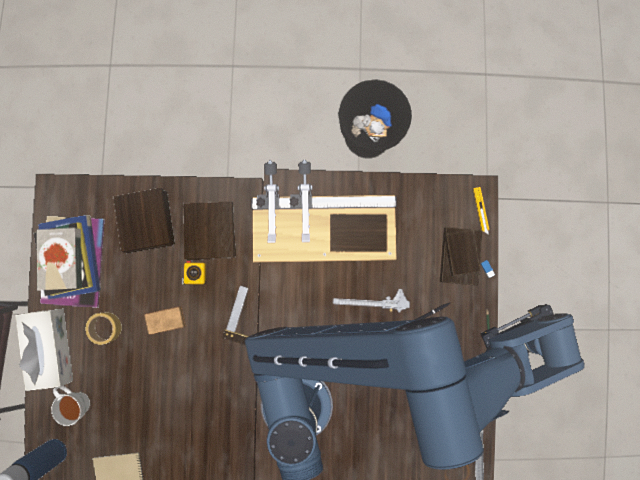

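View pics/wrist0.png

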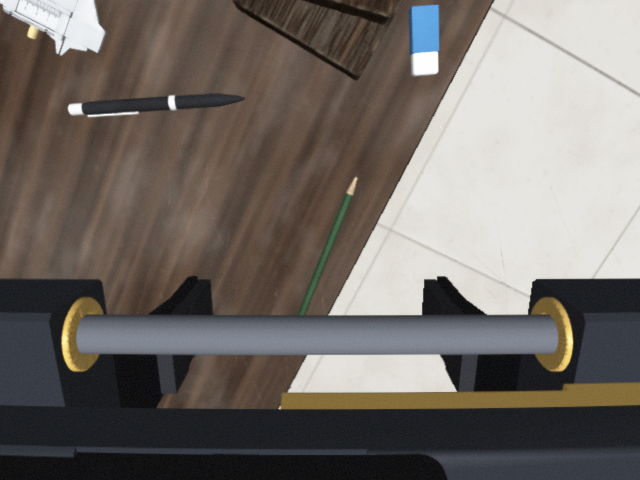

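The top view shows the board at cols 252–397 and rows 195–262, arms at cols 272 (left) and 305 (right), and the blank at cols 330–387, rows 214–251. I'll zoom in to measure it.

```bash
cat > h.py <<'E'
import numpy as np, cv2
from scipy.spatial.transform import Rotation as R
from bench import sense, optics
def rays(name,px,pose=None):
    c=optics.calibration(name);K=c['intrinsics'];k=c['k1']
    px=np.atleast_2d(np.array(px,float))
    d=(px-[K[0,2],K[1,2]])/[K[0,0],K[1,1]]
    rd=np.linalg.norm(d,axis=1); r=rd.copy()
    for _ in range(30): r=rd/(1+k*r*r)
    u=d*(r/np.maximum(rd,1e-9))[:,None]
    P=c['pose'] if pose is None else pose
    D=np.c_[u[:,0],-u[:,1],-np.ones(len(u))]@P[:3,:3].T
    return P[:3,3],D
def onz(name,px,z,pose=None):
    o,D=rays(name,px,pose); t=(z-o[2])/D[:,2]; return o+D*t[:,None]
def proj(name,X,pose=None):
    c=optics.calibration(name);K=c['intrinsics'];k=c['k1']
    P=c['pose'] if pose is None else pose
    p=(np.atleast_2d(X)-P[:3,3])@P[:3,:3]
    u=np.c_[p[:,0]/-p[:,2],-p[:,1]/-p[:,2]]; r2=(u**2).sum(1)
    u=u*(1+k*r2)[:,None]
    return u*[K[0,0],K[1,1]]+[K[0,2],K[1,2]]
def wpose(s):
    T=np.eye(4);T[:3,:3]=R.from_quat(s['orientation']).as_matrix();T[:3,3]=s['tool_pos']
    return T@optics.calibration('wrist')['mount']
def tri(obs):
    A=np.zeros((3,3));b=np.zeros(3)
    for o,d in obs:
        d=d/np.linalg.norm(d);M=np.eye(3)-np.outer(d,d);A+=M;b+=M@o
    return np.linalg.solve(A,b)
E
python3 - <<'E'
import cv2
a=cv2.imread('pics/top0.png')[150:275,240:405]
cv2.imwrite('pics/topz.png',cv2.resize(a,None,fx=4.8,fy=4.8,interpolation=cv2.INTER_CUBIC))
a=cv2.imread('pics/scene0.png')[185:335,190:390]
cv2.imwrite('pics/scz.png',cv2.resize(a,None,fx=4,fy=4,interpolation=cv2.INTER_CUBIC))
from h import *
s=sense(); print(R.from_quat(s['orientation']).as_matrix().round(3))
im=cv2.imread('pics/top0.png'); hsv=cv2.cvtColor(im,cv2.COLOR_BGR2HSV)
m=cv2.inRange(hsv,(15,40,150),(35,255,255)); m[:190]=0;m[270:]=0;m[:,:245]=0;m[:,405:]=0
ys,xs=np.nonzero(m);print(xs.min(),xs.max(),ys.min(),ys.max())
# blank: dark inside the board
box=np.zeros_like(m);box[205:258,312:395]=1
d=((im.max(2)<110)&(box>0)).astype(np.uint8)
cs,_=cv2.findContours(d,0,1);c=max(cs,key=cv2.contourArea);r=cv2.minAreaRect(c);print(r,cv2.boxPoints(r))
bp=cv2.boxPoints(r);w=onz('top',bp,.045);print(w, np.linalg.norm(w[0]-w[1]),np.linalg.norm(w[1]-w[2]))
E
```

```text
[[-0.901 -0.     0.433]
 [-0.433  0.002 -0.901]
 [-0.    -1.    -0.002]]
252 396 195 262
((358.5, 232.5), (35.0, 55.0), 90.0) [[331. 215.]
 [386. 215.]
 [386. 250.]
 [331. 250.]]
[[ 0.58392922 -0.09024192  0.045     ]
 [ 0.58845951 -0.25683629  0.045     ]
 [ 0.48242609 -0.25858429  0.045     ]
 [ 0.47817074 -0.09280559  0.045     ]] 0.16665595580191025 0.10604783039898844
```

View pics/topz.png

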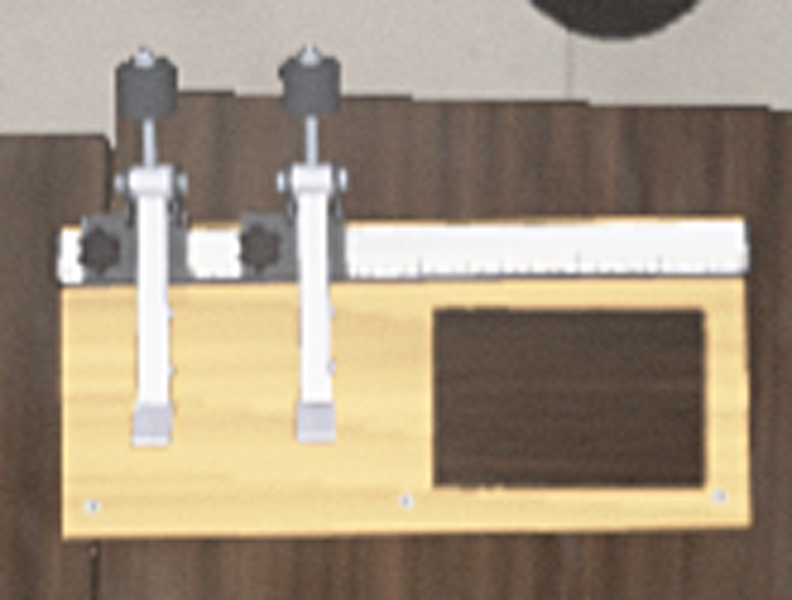

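View pics/scz.png

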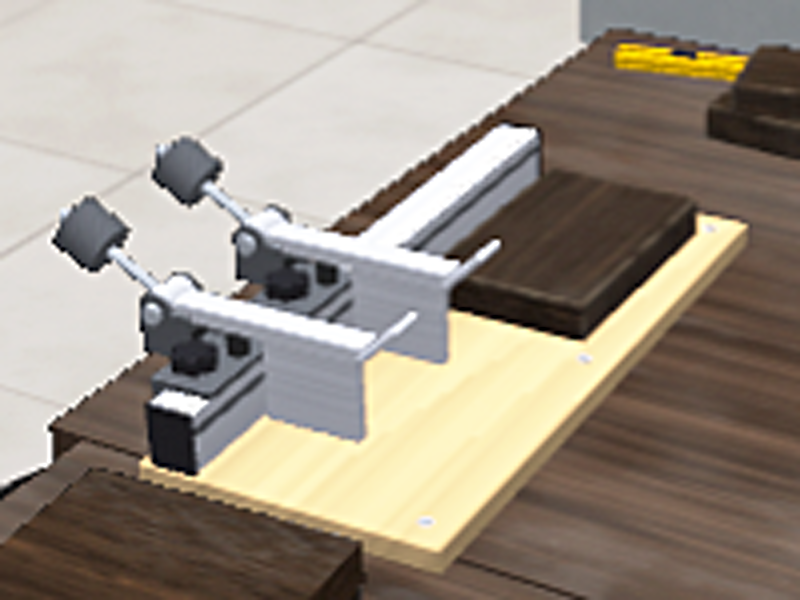

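```bash
python3 - <<'E'
from h import *
def z2(p): return (np.array(p,float)+.5)/4.8-.5+[240,150]
def sz(p): return (np.array(p,float)+.5)/4-.5+[190,185]
P={'nearL':([63,538],.018),'nearR':([750,526],.018),'blank fl':([433,309],.045),'blank fr':([704,310],.045),'blank nr':([705,487],.045),'blank nl':([434,488],.045),
'fenceFaceTopL':([62,284],.058),'fenceTopR':([747,274],.058),'fencebackR':([744,217],.058),
'lipA_l':([297,441],.112),'lipA_r':([333,441],.112),'lipB_l':([131,444],.112),'lipB_r':([170,444],.112),'armAbase':([313,197],.094),'armBbase':([152,197],.094)}
W={}
for k,(p,z) in P.items(): W[k]=onz('top',z2(p),z)[0]; print(k,W[k].round(4))
d=W['nearL']-W['nearR']; print('boardlen',np.linalg.norm(d),'yaw deg',np.degrees(np.arctan2(-d[0],d[1])))
d=W['fenceFaceTopL']-W['fenceTopR']; print('fence yaw',np.degrees(np.arctan2(-d[0],d[1])))
d=W['blank fl']-W['blank fr'];print(np.linalg.norm(d),np.degrees(np.arctan2(-d[0],d[1])))
# scene
print('scene')
for k,p,z in [('nearL',[442,556],.018),('nearR',[747,224],.018),('blank nl',[583,322],.045),('blank nr',[696,203],.045),('blank fl? ',[450,282],.045),('lipA',[498,243],.112),('lipB',[413,318],.112),('fenceR',[537,128],.058)]:
    print(k,onz('scene',sz(p),z)[0].round(4))
E
```

```text
nearL [0.4373 0.1447 0.018 ]
nearR [ 0.4562 -0.2931  0.018 ]
blank fl [ 0.5869 -0.0866  0.045 ]
blank fr [ 0.591  -0.2576  0.045 ]
blank nr [ 0.4793 -0.2601  0.045 ]
blank nl [ 0.4743 -0.09    0.045 ]
fenceFaceTopL [0.5951 0.146  0.058 ]
fenceTopR [ 0.6129 -0.2826  0.058 ]
fencebackR [ 0.6489 -0.2802  0.058 ]
lipA_l [ 0.4976 -0.0054  0.112 ]
lipA_r [ 0.4982 -0.027   0.112 ]
lipB_l [0.4932 0.0941 0.112 ]
lipB_r [0.4938 0.0707 0.112 ]
armAbase [ 0.6483 -0.0104  0.094 ]
armBbase [0.6458 0.0882 0.094 ]
boardlen 0.4382100810314066 yaw deg 2.4843901806050694
fence yaw 2.374627776155602
0.17108943613459784 1.3472561074390896
scene
nearL [0.4322 0.1473 0.018 ]
nearR [ 0.4547 -0.2963  0.018 ]
blank nl [ 0.4654 -0.0753  0.045 ]
blank nr [ 0.4768 -0.2592  0.045 ]
blank fl?  [ 0.5647 -0.0816  0.045 ]
lipA [ 0.4981 -0.0297  0.112 ]
lipB [0.4935 0.0725 0.112 ]
fenceR [ 0.6189 -0.2921  0.058 ]
```

```bash
cat >> h.py <<'E'
PSI=np.radians(2.4); O=np.array([.5608,-.0553,0.])
RJ=R.from_euler('z',PSI).as_matrix()
def j2w(p): return O+RJ@(np.array(p,float)/1000)
def w2j(p): return (np.array(p)-O)@RJ*1000
BASE=RJ@np.array([[0,0,1.],[-1,0,0],[0,-1,0]])  # tool x=-y, y=-z, z=+x
def goto(p,tilt=0):
    s=sense(); T=R.from_quat(s['orientation'])
    off=T.inv().apply(j2w(p)-s['tool_pos'])*1000
    rv=(T.inv()*R.from_matrix(BASE)*R.from_euler('x',tilt,degrees=True)).as_rotvec(degrees=True)
    print('offset',off.round(1).tolist(),'ang',rv.round(1).tolist())
def state():
    s=sense();T=R.from_quat(s['orientation'])
    print('t',round(s['clock'],2),'jig',w2j(s['tool_pos']).round(1),'rotres',(R.from_matrix(BASE).inv()*T).as_rotvec(degrees=True).round(1),'F',s['force'].round(1),'q',s['q'].round(2),'op',round(s['opening'],3))
E
python3 -c "
from h import *
state(); goto((-125,42,210))"
```

```text
t 0.15 jig [-311.3 -494.9  221.8] rotres [-0.1 66.7  0.1] F [ 0.4  0.4 -0.5] q [-1.3   0.53  1.43 -0.    1.18 -0.18] op 0.087
offset [-383.2, 12.6, -419.7] ang [0.1, -66.7, -0.1]
```

>>> {"op": "play_rows", "data": {
  "deltas": [
    {"offset": [-40, 0, -44], "angular": [0, -7, 0]},
    {"offset": [-80, 0, -88], "angular": [0, -14, 0]},
    {"offset": [-120, 0, -132], "angular": [0, -21, 0]},
    {"offset": [-160, 0, -175], "angular": [0, -28, 0]},
    {"offset": [-200, 5, -219], "angular": [0, -35, 0]},
    {"offset": [-240, 5, -263], "angular": [0, -42, 0]},
    {"offset": [-280, 10, -307], "angular": [0, -49, 0]},
    {"offset": [-320, 10, -350], "angular": [0, -56, 0]},
    {"offset": [-350, 10, -385], "angular": [0, -61, 0]},
    {"offset": [-370, 12, -405], "angular": [0, -65, 0]},
    {"offset": [-383, 12, -420], "angular": [0, -66.7, 0]},
    {"offset": [-383, 12, -420], "angular": [0, -66.7, 0]},
    {"offset": [-383, 12, -420], "angular": [0, -66.7, 0]}
  ],
  "jaw": -1
}}

```text
clock: 1.78
tool_pos: [0.4337, -0.0188, 0.2105]
orientation: [-0.51, 0.49, -0.489, 0.51]
force: [-0.5, -0.6, 0.0]
opening: 0.0002
```

```bash
python3 -c "
from h import *
state(); goto((-110,42,100),30)
s=sense();im=optics.get_image('wrist');cv2.imwrite('pics/w1.png',im[:,:,::-1])"
```

```text
t 1.77 jig [-125.4   41.8  210.5] rotres [-0.   0.1  0.1] F [-0.5 -0.6  0. ] q [-0.3   0.29  1.9   0.    0.95 -0.34] op 0.0
offset [-0.1, 110.5, 15.5] ang [30.0, -0.1, -0.1]
```

View pics/w1.png

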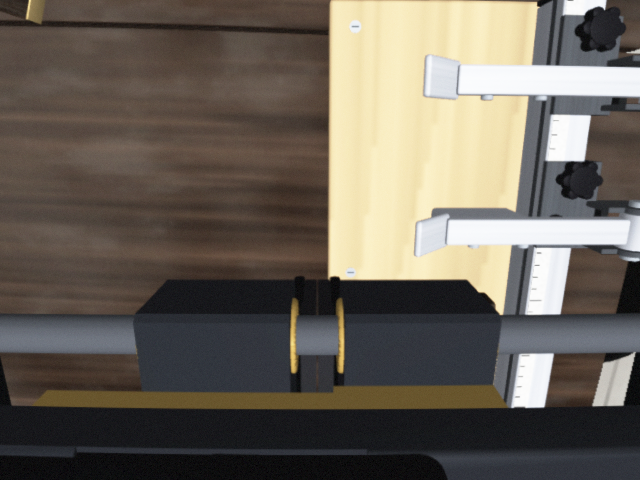

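The wrist view shows arm A's lip end at about (416, 237) and arm B's at about (425, 77). I'll check both against the top-view estimate.

```bash
python3 -c "
from h import *
P=wpose(sense())
for n,p,z in [('lipA',(416,237),.112),('lipA up',(418,221),.112),('lipA lo',(416,254),.112),('lipB',(425,77),.112),('fence edge',(520,300),.058),('board near',(329,150),.018)]:
  print(n,w2j(onz('wrist',p,z,P)[0]).round(1))
"
```

```text
lipA [-62.2  42.3 112. ]
lipA up [-61.5  52.7 112. ]
lipA lo [-61.5  31.  112. ]
lipB [-62.1 138.4 112. ]
fence edge [ 38.1 -24.6  58. ]
board near [-115.2   91.5   18. ]
```

>>> {"op": "play_rows", "data": {
  "deltas": [
    {"offset": [0, 35, 0], "angular": [7, 0, 0]},
    {"offset": [0, 70, 5], "angular": [14, 0, 0]},
    {"offset": [0, 105, 10], "angular": [21, 0, 0]},
    {"offset": [0, 135, 20], "angular": [27, 0, 0]},
    {"offset": [0, 155, 25], "angular": [30, 0, 0]},
    {"offset": [0, 155, 25], "angular": [30, 0, 0]}
  ]
}}

```text
clock: 2.58
tool_pos: [0.4613, 0.0319, 0.1095]
orientation: [-0.361, 0.412, -0.523, 0.653]
force: [-0.1, -0.3, -0.5]
opening: 0.0009
```

```bash
python3 -c "
from h import *
state(); goto((-57,42,74),30)
s=sense();T=R.from_quat(s['orientation'])
for th in (0,.2,.4,.6,.8,1.0,1.2,1.35):
  f=.148+th; d=np.array([163*(np.cos(.148)-np.cos(f)),0,163*(np.sin(f)-np.sin(.148))])
  p=np.array([-55,42,75])+d
  print(th,p.round(),T.inv().apply(j2w(p)-s['tool_pos']).__mul__(1000).round(1))
im=optics.get_image('scene');cv2.imwrite('pics/s2.png',im[:,:,::-1])"
```

```text
t 2.58 jig [-95.8  91.3 109.5] rotres [23.6 -2.2 10. ] F [-0.1 -0.3 -0.5] q [-0.41  0.5   2.25  1.31  0.35 -1.73] op 0.001
offset [57.0, 38.6, 21.3] ang [6.4, -0.5, -10.1]
0 [-55.  42.  75.] [57.  38.5 23.5]
0.2 [-47.  42. 107.] [52.5 13.2 43.5]
0.4 [-33.  42. 136.] [48.8 -7.7 68.1]
0.6 [-13.  42. 162.] [ 46.  -23.4  96.5]
0.8 [ 11.  42. 183.] [ 44.3 -33.1 127.5]
1.0 [ 39.  42. 200.] [ 43.8 -36.7 159.9]
1.2 [ 70.  42. 210.] [ 44.3 -33.8 192.3]
1.35 [ 94.  42. 214.] [ 45.5 -27.5 215.9]
```

View pics/s2.png

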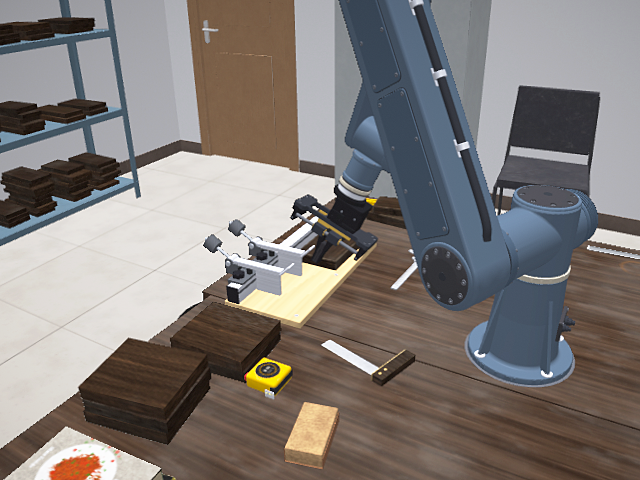

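```bash
python3 -c "
from h import *
state(); goto((-130,42,200),0)
print(proj('scene',sense()['tool_pos']), proj('scene',j2w((-61,42,112))))"
```

```text
t 2.62 jig [-96.2  91.4 108.5] rotres [23.5 -2.1 10. ] F [-1.4 -0.4 -0.7] q [-0.41  0.5   2.25  1.32  0.35 -1.74] op 0.001
offset [31.5, -104.5, 5.6] ang [-23.5, 2.1, -10.0]
[[314.71713991 261.18840288]] [[311.1697109  247.72092919]]
```

>>> {"op": "play_rows", "data": {
  "deltas": [
    {"offset": [5, -20, 1], "angular": [-4, 0.4, -2]},
    {"offset": [10, -40, 2], "angular": [-8, 0.8, -4]},
    {"offset": [15, -60, 3], "angular": [-12, 1.2, -6]},
    {"offset": [21, -80, 4], "angular": [-16, 1.6, -8]},
    {"offset": [26, -95, 5], "angular": [-20, 2, -9]},
    {"offset": [31.5, -104.5, 5.6], "angular": [-23.5, 2.1, -10]},
    {"offset": [31.5, -104.5, 5.6], "angular": [-23.5, 2.1, -10]},
    {"offset": [31.5, -104.5, 5.6], "angular": [-23.5, 2.1, -10]}
  ]
}}

```text
clock: 3.62
tool_pos: [0.4281, -0.019, 0.1994]
orientation: [0.51, -0.49, 0.49, -0.51]
force: [-0.9, -0.5, 0.1]
opening: 0.0009
```

```bash
python3 -c "
from h import *
state(); goto((-100,42,97),0)"
```

```text
t 3.62 jig [-131.1   41.8  199.4] rotres [-0.1  0.1 -0. ] F [-0.9 -0.5  0.1] q [-0.31  0.3   1.93 -0.    0.91 -0.35] op 0.001
offset [-0.2, 102.4, 31.2] ang [0.1, -0.1, 0.0]
```

>>> {"op": "play_rows", "data": {
  "deltas": [
    {"offset": [0, 20, 6], "angular": [0, 0, 0]},
    {"offset": [0, 40, 12], "angular": [0, 0, 0]},
    {"offset": [0, 60, 18], "angular": [0, 0, 0]},
    {"offset": [0, 80, 24], "angular": [0, 0, 0]},
    {"offset": [0, 95, 29], "angular": [0, 0, 0]},
    {"offset": [0, 104, 31], "angular": [0, 0, 0]},
    {"offset": [0, 104, 31], "angular": [0, 0, 0]}
  ]
}}

```text
clock: 4.5
tool_pos: [0.4585, -0.0177, 0.0949]
orientation: [0.511, -0.49, 0.489, -0.51]
force: [0.2, 0.3, 0.4]
opening: 0.0004
```

```bash
python3 -c "
from h import *
state()
s=sense();P=wpose(s)
im=optics.get_image('wrist');cv2.imwrite('pics/w3.png',im[:,:,::-1])
im=optics.get_image('scene');cv2.imwrite('pics/s3.png',cv2.resize(im[150:330,210:450,::-1],None,fx=3,fy=3))"
```

```text
t 4.5 jig [-100.7   41.8   94.9] rotres [-0.1  0.1  0. ] F [0.2 0.3 0.4] q [-0.28  0.53  1.96 -0.    0.66 -0.32] op 0.0
```

View pics/w3.png

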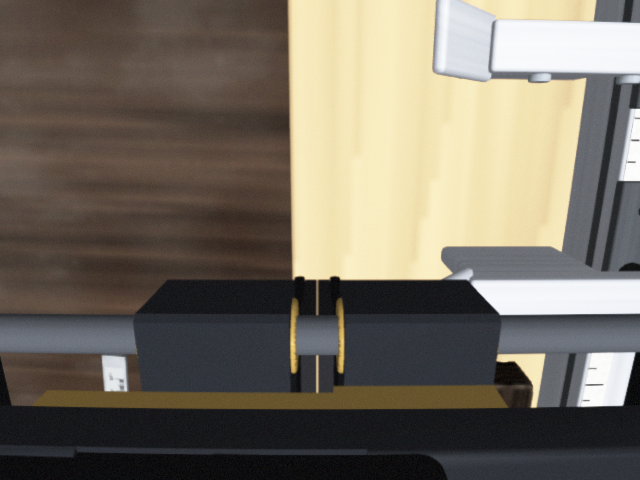

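View pics/s3.png

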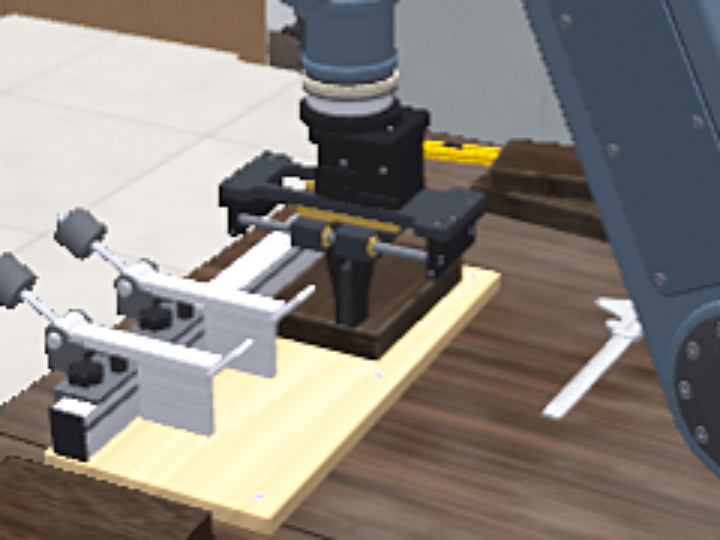

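>>> {"op": "play_rows", "data": {
  "deltas": [
    {"offset": [0, 0, 0], "angular": [4, 0, 0]},
    {"offset": [0, 2, 3], "angular": [8, 0, 0]},
    {"offset": [0, 4, 6], "angular": [12, 0, 0]},
    {"offset": [0, 4, 6], "angular": [12, 0, 0]}
  ]
}}

```text
clock: 5.1
tool_pos: [0.4636, -0.0173, 0.092]
orientation: [-0.454, 0.437, -0.538, 0.56]
force: [-0.7, -0.8, 0.1]
opening: 0.0002
```

```bash
python3 -c "
from h import *
state()
s=sense();T=R.from_quat(s['orientation'])
for th in (0,.1,.2,.3,.4,.5,.6,.7,.8,.9,1.0,1.1,1.2,1.3):
  f=.148+th; d=np.array([163*(np.cos(.148)-np.cos(f)),0,163*(np.sin(f)-np.sin(.148))])
  p=np.array([-78,42,88])+d
  print(th,p.round(),T.inv().apply(j2w(p)-s['tool_pos']).__mul__(1000).round(1))
"
```

```text
t 5.1 jig [-95.5  42.   92. ] rotres [11.9  0.1  0. ] F [-0.7 -0.8  0.1] q [-0.33  0.51  2.1   0.23  0.34 -0.58] op 0.0
0 [-78.  42.  88.] [-0.   7.5 16.3]
0.1 [-75.  42. 104.] [-0.  -7.5 22.7]
0.2 [-70.  42. 120.] [ -0.  -21.7  30.6]
0.3 [-64.  42. 135.] [ -0.1 -35.1  39.9]
0.4 [-56.  42. 149.] [ -0.1 -47.5  50.5]
0.5 [-47.  42. 162.] [ -0.1 -58.8  62.2]
0.6 [-36.  42. 175.] [ -0.1 -68.9  75. ]
0.7 [-25.  42. 186.] [ -0.2 -77.6  88.8]
0.8 [-12.  42. 196.] [ -0.2 -84.9 103.3]
0.9 [  2.  42. 205.] [ -0.2 -90.8 118.6]
1.0 [ 16.  42. 213.] [ -0.3 -95.1 134.3]
1.1 [ 32.  42. 219.] [ -0.3 -97.7 150.3]
1.2 [ 47.  42. 223.] [ -0.4 -98.8 166.6]
1.3 [ 63.  42. 226.] [ -0.4 -98.2 182.9]
```

>>> {"op": "play_rows", "data": {
  "deltas": [
    {"offset": [0, 6, 10], "angular": [0, 0, 0]},
    {"offset": [0, 8, 16], "angular": [0, 0, 0]},
    {"offset": [0, 6, 21], "angular": [0, 0, 0]},
    {"offset": [0, 0, 26], "angular": [0, 0, 0]},
    {"offset": [0, -7, 30], "angular": [0, 0, 0]},
    {"offset": [0, -14, 34], "angular": [0, 0, 0]},
    {"offset": [0, -21, 38], "angular": [0, 0, 0]},
    {"offset": [0, -28, 42], "angular": [0, 0, 0]},
    {"offset": [0, -35, 46], "angular": [0, 0, 0]},
    {"offset": [0, -35, 46], "angular": [0, 0, 0]}
  ]
}}

```text
clock: 6.35
tool_pos: [0.4999, -0.0156, 0.1363]
orientation: [-0.455, 0.437, -0.537, 0.56]
force: [-5.3, -2.3, 0.7]
opening: 0.0004
```

```bash
python3 -c "
from h import *
state()
im=optics.get_image('scene');cv2.imwrite('pics/s4.png',cv2.resize(im[150:330,210:450,::-1],None,fx=3,fy=3))"
```

```text
t 6.35 jig [-59.2  42.2 136.3] rotres [11.7  0.1  0. ] F [-5.3 -2.3  0.7] q [-0.3   0.44  1.98  0.14  0.53 -0.45] op 0.0
```

View pics/s4.png

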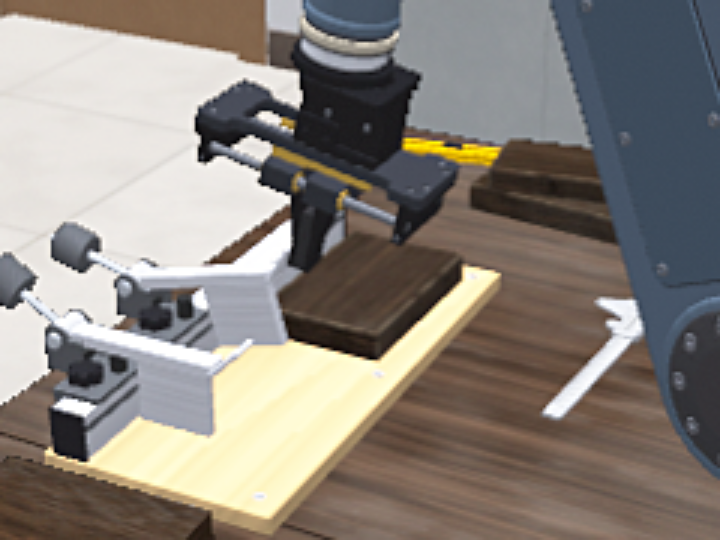

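>>> {"op": "play_rows", "data": {
  "deltas": [
    {"offset": [0, -6, 5], "angular": [0, 0, 0]},
    {"offset": [0, -12, 10], "angular": [0, 0, 0]},
    {"offset": [0, -18, 16], "angular": [0, 0, 0]},
    {"offset": [0, -24, 22], "angular": [0, 0, 0]},
    {"offset": [0, -29, 28], "angular": [0, 0, 0]},
    {"offset": [0, -34, 35], "angular": [0, 0, 0]},
    {"offset": [0, -38, 42], "angular": [0, 0, 0]},
    {"offset": [0, -42, 49], "angular": [0, 0, 0]},
    {"offset": [0, -46, 56], "angular": [0, 0, 0]},
    {"offset": [0, -49, 63], "angular": [0, 0, 0]},
    {"offset": [0, -52, 71], "angular": [0, 0, 0]},
    {"offset": [0, -55, 79], "angular": [0, 0, 0]},
    {"offset": [0, -57, 86], "angular": [0, 0, 0]},
    {"offset": [0, -59, 94], "angular": [0, 0, 0]},
    {"offset": [0, -60, 102], "angular": [0, 0, 0]},
    {"offset": [0, -61, 110], "angular": [0, 0, 0]},
    {"offset": [0, -62, 118], "angular": [0, 0, 0]},
    {"offset": [0, -62, 127], "angular": [0, 0, 0]},
    {"offset": [0, -62, 135], "angular": [0, 0, 0]},
    {"offset": [0, -62, 140], "angular": [0, 0, 0]}
  ]
}}

```text
clock: 8.9
tool_pos: [0.6248, -0.0107, 0.2253]
orientation: [-0.455, 0.437, -0.537, 0.56]
force: [0.4, -0.5, 0.3]
opening: 0.0003
```

```bash
python3 -c "
from h import *
state()
im=optics.get_image('scene');cv2.imwrite('pics/s5.png',cv2.resize(im[130:330,210:450,::-1],None,fx=3,fy=3))"
```

```text
t 8.9 jig [ 65.8  41.9 225.3] rotres [11.7  0.1  0. ] F [ 0.4 -0.5  0.3] q [-0.22  0.45  1.59  0.07  0.9  -0.3 ] op 0.0
```

View pics/s5.png

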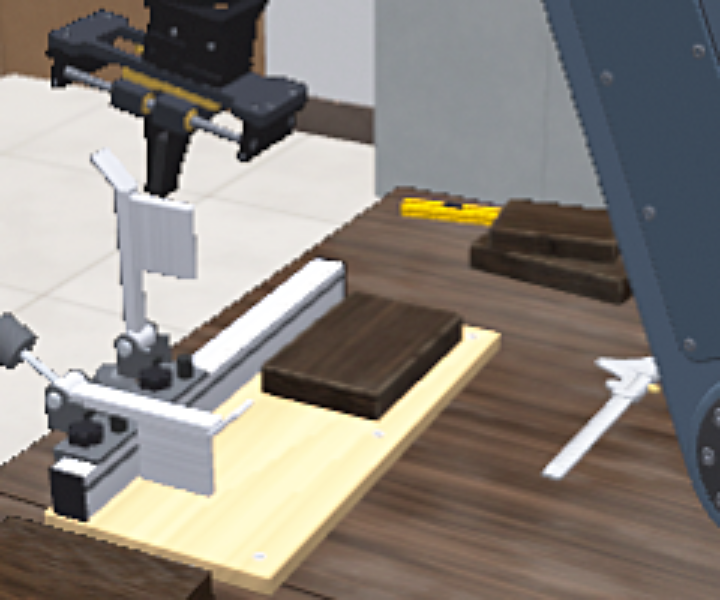

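```bash
python3 -c "
from h import *
state();goto((-20,42,226),12); goto((-135,-118,130),0)"
```

```text
t 8.95 jig [ 66.4  41.8 225.5] rotres [11.8  0.1  0. ] F [ 0.3 -0.5  1.5] q [-0.22  0.45  1.59  0.07  0.9  -0.3 ] op 0.0
offset [-0.0, -18.2, -84.5] ang [0.2, -0.1, -0.0]
offset [160.2, 52.2, -216.4] ang [-11.8, -0.1, -0.0]
```

>>> {"op": "play_rows", "data": {
  "deltas": [
    {"offset": [0, -6, -28], "angular": [0, 0, 0]},
    {"offset": [0, -12, -56], "angular": [0, 0, 0]},
    {"offset": [15, -18, -84], "angular": [-2, 0, 0]},
    {"offset": [45, -10, -110], "angular": [-5, 0, 0]},
    {"offset": [80, 0, -140], "angular": [-8, 0, 0]},
    {"offset": [115, 15, -170], "angular": [-11, 0, 0]},
    {"offset": [145, 32, -200], "angular": [-11.8, 0, 0]},
    {"offset": [160, 48, -216], "angular": [-11.8, 0, 0]},
    {"offset": [160, 52, -216], "angular": [-11.8, 0, 0]}
  ]
}}

```text
clock: 10.07
tool_pos: [0.4299, -0.179, 0.1294]
orientation: [-0.509, 0.492, -0.489, 0.509]
force: [-0.1, -0.3, -0.1]
opening: 0.0002
```

```bash
python3 -c "
from h import *
state();goto((-110,-118,33),0)
im=optics.get_image('scene');cv2.imwrite('pics/s6.png',cv2.resize(im[130:330,210:450,::-1],None,fx=3,fy=3))
im=optics.get_image('top');cv2.imwrite('pics/t6.png',cv2.resize(im[150:275,240:405,::-1],None,fx=4.8,fy=4.8,interpolation=2))"
```

```text
t 10.07 jig [-135.9 -118.1  129.4] rotres [-0.1  0.3  0.1] F [-0.1 -0.3 -0.1] q [-0.64  0.47  1.91  0.    0.76 -0.67] op 0.0
offset [0.0, 96.3, 26.1] ang [0.1, -0.3, -0.1]
```

View pics/s6.png

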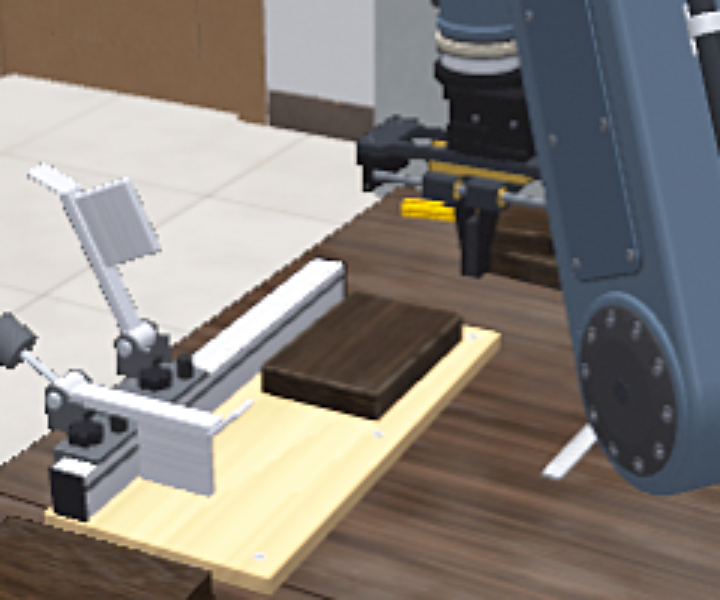

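View pics/t6.png

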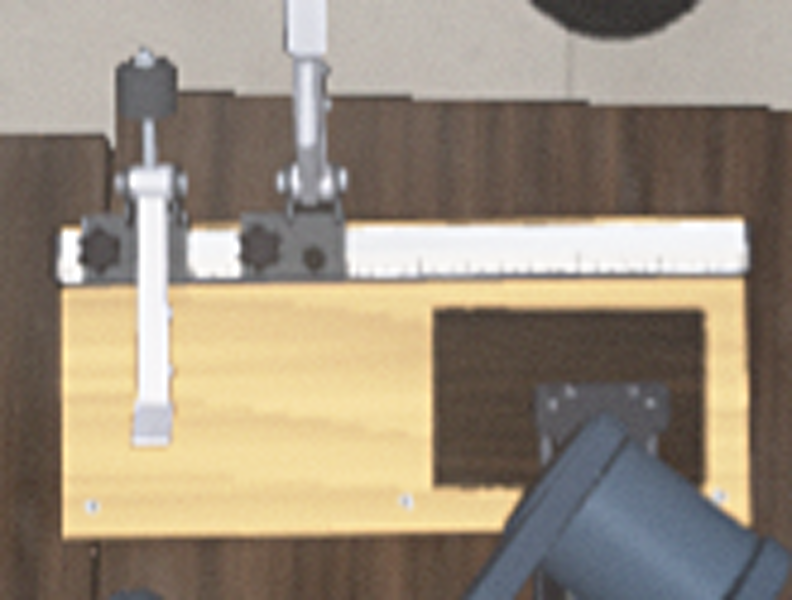

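>>> {"op": "play_rows", "data": {
  "deltas": [
    {"offset": [0, 25, 4], "angular": [0, 0, 0]},
    {"offset": [0, 50, 8], "angular": [0, 0, 0]},
    {"offset": [0, 75, 12], "angular": [0, 0, 0]},
    {"offset": [0, 95, 15], "angular": [0, 0, 0]},
    {"offset": [0, 102, 15], "angular": [0, 0, 0]},
    {"offset": [0, 102, 15], "angular": [0, 0, 0]},
    {"offset": [0, 102, 20], "angular": [0, 0, 0]},
    {"offset": [0, 102, 23], "angular": [0, 0, 0]},
    {"offset": [0, 102, 26], "angular": [0, 0, 0]},
    {"offset": [0, 102, 29], "angular": [0, 0, 0]},
    {"offset": [0, 102, 32], "angular": [0, 0, 0]},
    {"offset": [0, 102, 35], "angular": [0, 0, 0]},
    {"offset": [0, 102, 38], "angular": [0, 0, 0]},
    {"offset": [0, 102, 41], "angular": [0, 0, 0]},
    {"offset": [0, 102, 43], "angular": [0, 0, 0]},
    {"offset": [0, 102, 45], "angular": [0, 0, 0]}
  ]
}}

```text
clock: 12.18
tool_pos: [0.4737, -0.1754, 0.0282]
orientation: [0.51, -0.492, 0.487, -0.509]
force: [-6.6, -0.4, 5.9]
opening: 0.0
```

```bash
python3 -c "
from h import *
state();
im=optics.get_image('scene');cv2.imwrite('pics/s7.png',cv2.resize(im[130:330,210:450,::-1],None,fx=3,fy=3))
im=optics.get_image('top');cv2.imwrite('pics/t7.png',cv2.resize(im[150:275,240:405,::-1],None,fx=4.8,fy=4.8,interpolation=2))"
```

```text
t 12.18 jig [ -92.  -116.3   28.2] rotres [-0.3  0.1  0.2] F [-6.6 -0.4  5.9] q [-0.58  0.7   1.87 -0.    0.58 -0.62] op 0.0
```

View pics/s7.png

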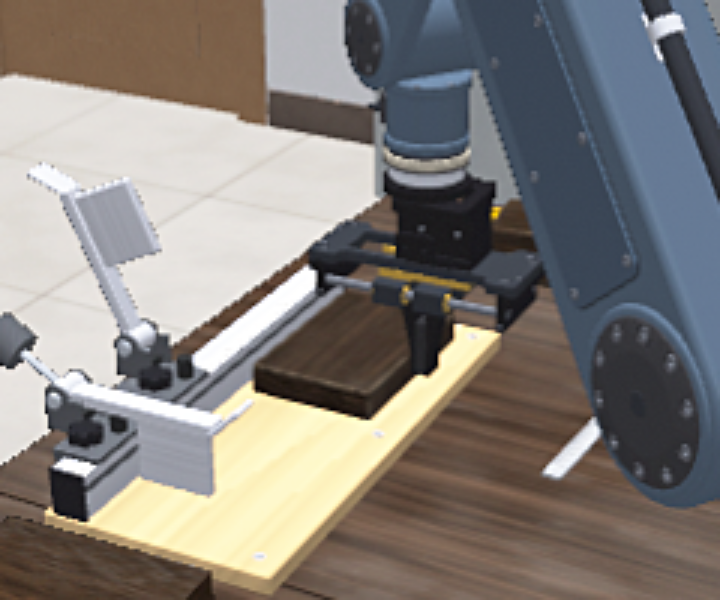

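View pics/t7.png

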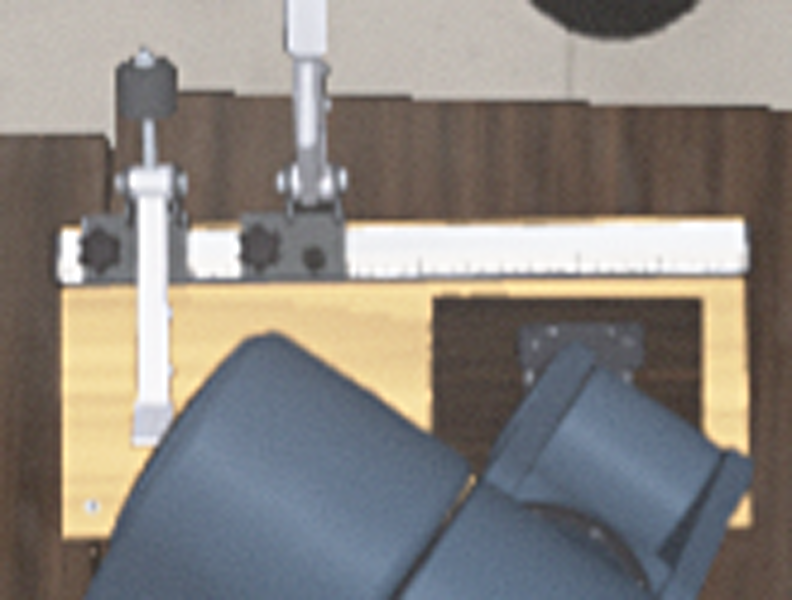

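>>> {"op": "play_rows", "data": {
  "deltas": [
    {"offset": [0, 0, 3], "angular": [0, 0, 0]},
    {"offset": [0, 0, 6], "angular": [0, 0, 0]},
    {"offset": [0, 0, 9], "angular": [0, 0, 0]},
    {"offset": [0, 0, 11], "angular": [0, 0, 0]},
    {"offset": [0, 0, 13], "angular": [0, 0, 0]},
    {"offset": [0, 0, 14], "angular": [0, 0, 0]},
    {"offset": [0, 0, 15], "angular": [0, 0, 0]},
    {"offset": [0, 0, 16], "angular": [0, 0, 0]}
  ]
}}

```text
clock: 13.28
tool_pos: [0.4851, -0.1738, 0.0281]
orientation: [0.512, -0.495, 0.484, -0.508]
force: [-13.2, -5.4, 10.4]
opening: 0.0006
```

```bash
python3 -c "
from h import *
state();
im=optics.get_image('top');cv2.imwrite('pics/t8.png',cv2.resize(im[150:275,240:405,::-1],None,fx=4.8,fy=4.8,interpolation=2))"
```

```text
t 13.28 jig [ -80.6 -115.2   28.1] rotres [-0.9 -0.   0.4] F [-13.2  -5.4  10.4] q [-0.56  0.71  1.84 -0.    0.62 -0.6 ] op 0.001
```

View pics/t8.png

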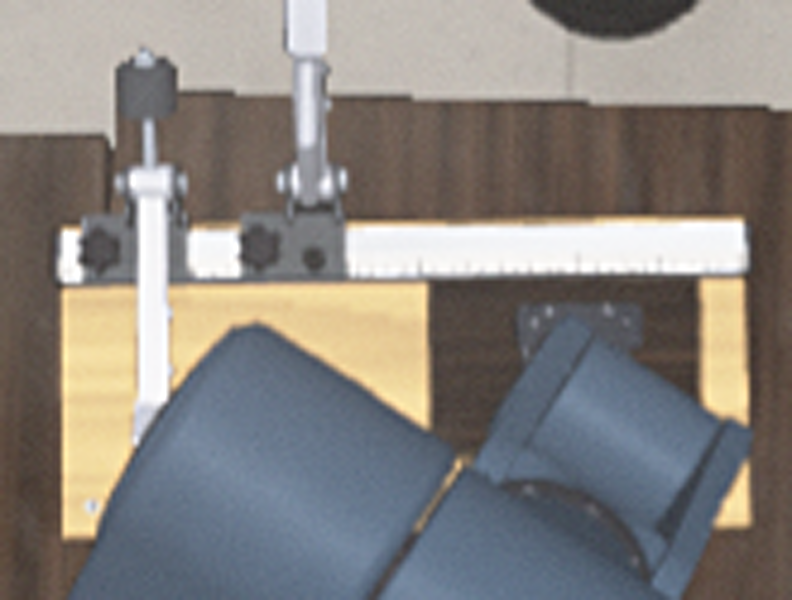

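```bash
python3 -c "
from h import *
goto((-95,-115,29));goto((-95,-115,110));goto((-17,-232,110));goto((-17,-232,28))"
```

```text
offset [-0.3, -0.7, -14.4] ang [0.9, 0.0, -0.4]
offset [-0.8, -81.7, -15.6] ang [0.9, 0.0, -0.4]
offset [116.1, -83.7, 62.4] ang [0.9, 0.0, -0.4]
offset [116.7, -1.8, 63.6] ang [0.9, 0.0, -0.4]
```

>>> {"op": "play_rows", "data": {
  "deltas": [
    {"offset": [0, 0, -7], "angular": [0, 0, 0]},
    {"offset": [0, 0, -15], "angular": [0.9, 0, -0.4]},
    {"offset": [0, -25, -15], "angular": [0.9, 0, -0.4]},
    {"offset": [0, -60, -15], "angular": [0.9, 0, -0.4]},
    {"offset": [5, -82, -10], "angular": [0.9, 0, -0.4]},
    {"offset": [40, -83, 15], "angular": [0.9, 0, -0.4]},
    {"offset": [75, -83, 40], "angular": [0.9, 0, -0.4]},
    {"offset": [105, -83, 58], "angular": [0.9, 0, -0.4]},
    {"offset": [116, -83, 62], "angular": [0.9, 0, -0.4]},
    {"offset": [116, -83, 62], "angular": [0.9, 0, -0.4]}
  ]
}}

```text
clock: 14.58
tool_pos: [0.5526, -0.2875, 0.1088]
orientation: [-0.51, 0.49, -0.489, 0.51]
force: [-1.1, -0.8, -0.4]
opening: 0.0003
```

>>> {"op": "play_rows", "data": {
  "deltas": [
    {"offset": [0, 20, 0], "angular": [0, 0, 0]},
    {"offset": [0, 40, 0], "angular": [0, 0, 0]},
    {"offset": [0, 60, 0], "angular": [0, 0, 0]},
    {"offset": [0, 75, 0], "angular": [0, 0, 0]},
    {"offset": [0, 82, 0], "angular": [0, 0, 0]},
    {"offset": [0, 82, 0], "angular": [0, 0, 0]}
  ],
  "jaw": 0.38
}}

```text
clock: 15.32
tool_pos: [0.5523, -0.2868, 0.0265]
orientation: [-0.51, 0.49, -0.489, 0.51]
force: [0.4, -0.4, 0.2]
opening: 0.0524
```

```bash
python3 -c "
from h import *
state();
s=sense();im=optics.get_image('wrist');cv2.imwrite('pics/w9.png',im[:,:,::-1])
im=optics.get_image('top');cv2.imwrite('pics/t9.png',cv2.resize(im[150:275,240:405,::-1],None,fx=4.8,fy=4.8,interpolation=2))"
```

```text
t 15.32 jig [ -18.2 -231.    26.5] rotres [-0.1  0.   0.1] F [ 0.4 -0.4  0.2] q [-0.66  0.79  1.57  0.    0.79 -0.7 ] op 0.052
```

View pics/w9.png

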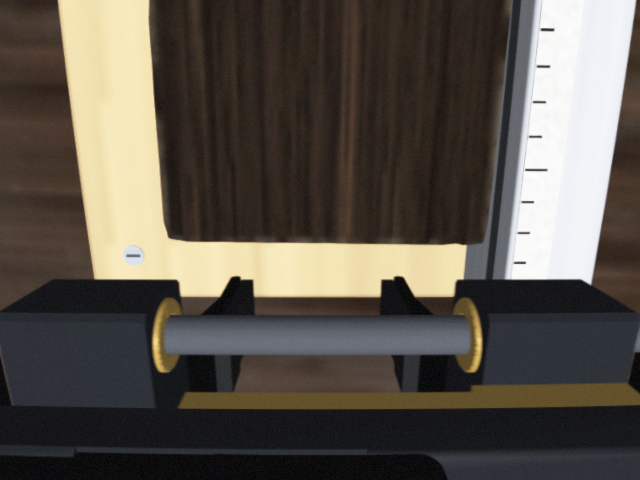

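View pics/t9.png

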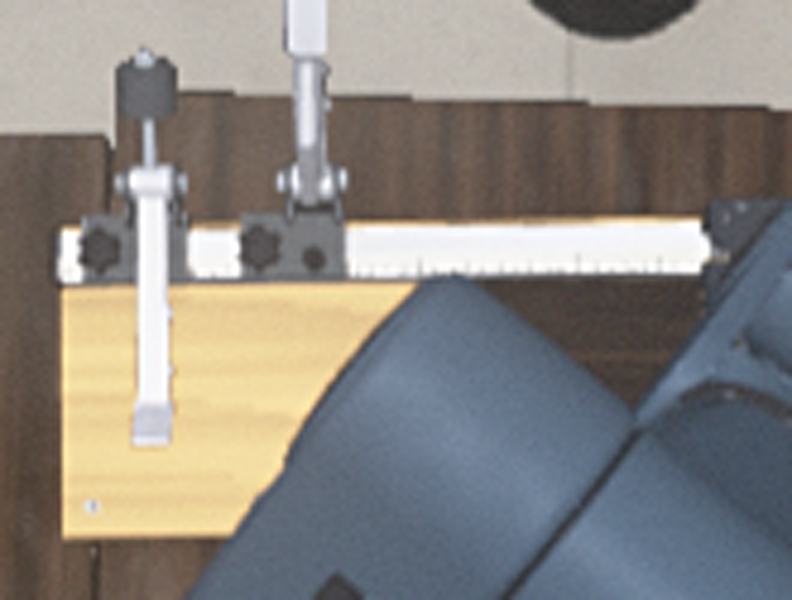

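```bash
python3 -c "
from h import *
P=wpose(sense())
for p in [(190,240),(330,242),(460,243),(158,100),(505,100)]:
  print(p,w2j(onz('wrist',p,.045,P)[0]).round(1))
"
```

```text
(190, 240) [ -61.9 -201.3   45. ]
(330, 242) [ -12.5 -202.1   45. ]
(460, 243) [  33.6 -202.5   45. ]
(158, 100) [ -68.9 -153.9   45. ]
(505, 100) [  44.5 -154.    45. ]
```

>>> {"op": "play_rows", "data": {
  "deltas": [
    {"offset": [-8, 0, 0], "angular": [0, 0, 0]},
    {"offset": [-14, 0, 0], "angular": [0, 0, 0]},
    {"offset": [-18, 0, 0], "angular": [0, 0, 0]},
    {"offset": [-22, 0, 0], "angular": [0, 0, 0]},
    {"offset": [-27, 0, 0], "angular": [0, 0, 0]},
    {"offset": [-33, 0, 0], "angular": [0, 0, 0]},
    {"offset": [-40, 0, 0.5], "angular": [0, 0, 0]},
    {"offset": [-47, 0, 0.5], "angular": [0, 0, 0]},
    {"offset": [-54, 0, 0.5], "angular": [0, 0, 0]},
    {"offset": [-61, 0, 0.5], "angular": [0, 0, 0]},
    {"offset": [-68, 0, 1], "angular": [0, 0, 0]},
    {"offset": [-75, 0, 1], "angular": [0, 0, 0]},
    {"offset": [-82, 0, 1], "angular": [0, 0, 0]},
    {"offset": [-89, 0, 1], "angular": [0, 0, 0]},
    {"offset": [-95, 0, 1], "angular": [0, 0, 0]},
    {"offset": [-100, 0, 1], "angular": [0, 0, 0]}
  ]
}}

```text
clock: 17.42
tool_pos: [0.5499, -0.1873, 0.0275]
orientation: [-0.51, 0.489, -0.49, 0.511]
force: [-0.1, -4.1, 2.3]
opening: 0.0601
```

```bash
python3 -c "
from h import *
state();
s=sense();im=optics.get_image('wrist');cv2.imwrite('pics/w10.png',im[:,:,::-1])
im=optics.get_image('scene');cv2.imwrite('pics/s10.png',cv2.resize(im[130:330,210:450,::-1],None,fx=3,fy=3))"
```

```text
t 17.43 jig [ -16.4 -131.4   27.5] rotres [0.1 0.  0. ] F [-0.1 -4.1  2.3] q [-0.52  0.75  1.68  0.    0.71 -0.56] op 0.06
```

View pics/w10.png

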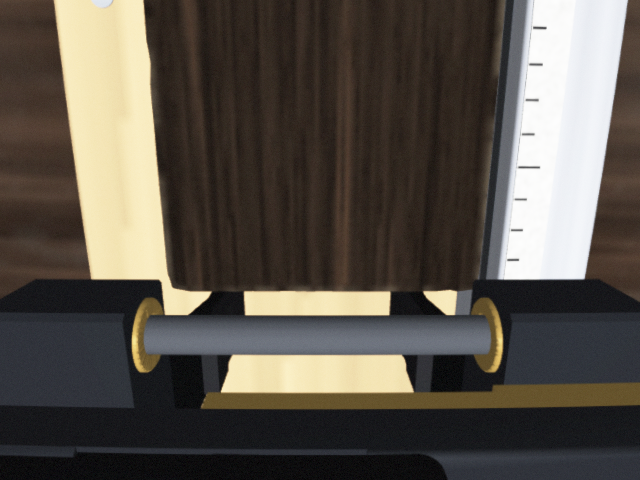

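View pics/s10.png

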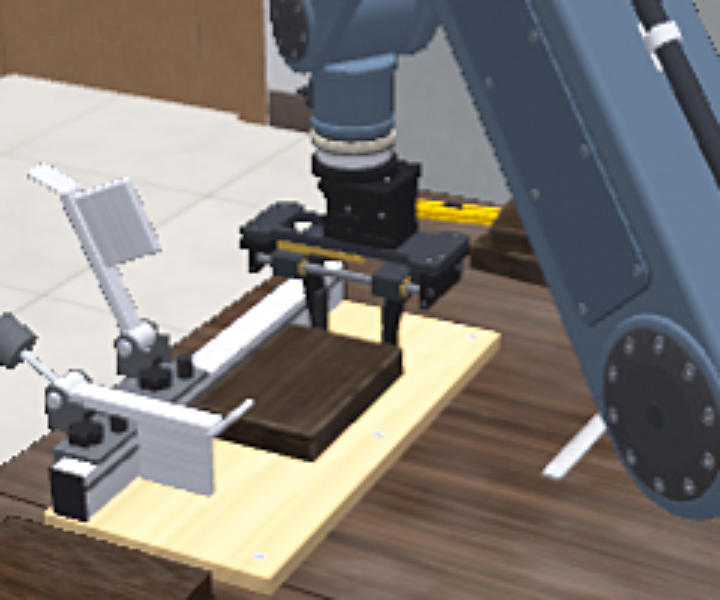

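>>> {"op": "play_rows", "data": {
  "deltas": [
    {"offset": [-4, 0, 0], "angular": [0, 0, 0]},
    {"offset": [-10, 0, 0], "angular": [0, 0, 0]},
    {"offset": [-16, 0, 0.5], "angular": [0, 0, 0]},
    {"offset": [-22, 0, 0.5], "angular": [0, 0, 0]},
    {"offset": [-29, 0, 0.5], "angular": [0, 0, 0]},
    {"offset": [-36, 0, 0.5], "angular": [0, 0, 0]},
    {"offset": [-43, 0, 1], "angular": [0, 0, 0]},
    {"offset": [-50, 0, 1], "angular": [0, 0, 0]},
    {"offset": [-57, 0, 1], "angular": [0, 0, 0]},
    {"offset": [-62, 0, 1], "angular": [0, 0, 0]},
    {"offset": [-66, 0, 1], "angular": [0, 0, 0]},
    {"offset": [-70, 0, 1], "angular": [0, 0, 0]},
    {"offset": [-73, 0, 1], "angular": [0, 0, 0]},
    {"offset": [-75, 0, 1], "angular": [0, 0, 0]}
  ]
}}

```text
clock: 19.27
tool_pos: [0.5474, -0.1112, 0.0274]
orientation: [-0.51, 0.49, -0.489, 0.511]
force: [0.2, -2.8, -0.3]
opening: 0.0598
```

```bash
python3 -c "
from h import *
state();
s=sense();im=optics.get_image('wrist');cv2.imwrite('pics/w11.png',im[:,:,::-1])
P=wpose(s)
for p in [(200,291),(330,291),(460,291)]: print(w2j(onz('wrist',p,.045,P)[0]).round(1))
im=optics.get_image('scene');cv2.imwrite('pics/s11.png',cv2.resize(im[190:320,220:400,::-1],None,fx=4.4,fy=4.4,interpolation=2))"
```

```text
t 19.27 jig [-15.7 -55.3  27.4] rotres [-0.   0.   0.1] F [ 0.2 -2.8 -0.3] q [-0.4   0.73  1.74  0.    0.67 -0.44] op 0.06
[-58.  -44.3  45. ]
[-10.5 -44.3  45. ]
[ 37.  -44.4  45. ]
```

View pics/w11.png

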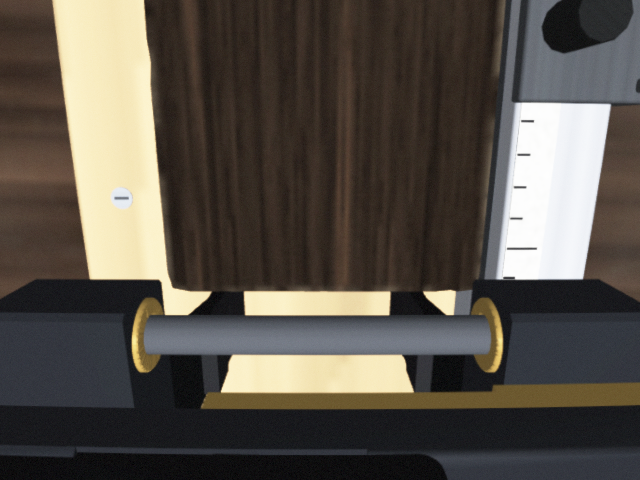

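View pics/s11.png

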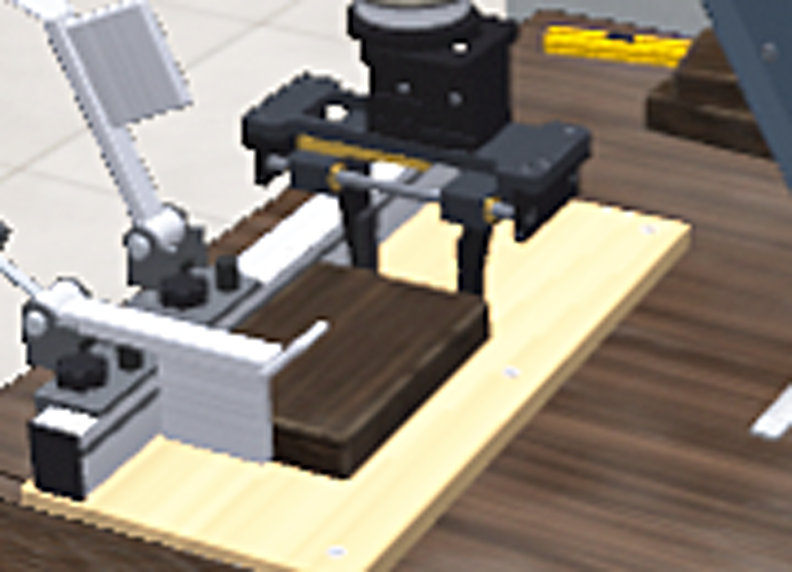

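>>> {"op": "play_rows", "data": {
  "deltas": [
    {"offset": [-2, 0, 0], "angular": [0, 0, 0]},
    {"offset": [-3, 0, 0], "angular": [0, 0, 0]},
    {"offset": [-4, 0, 0], "angular": [0, 0, 0]},
    {"offset": [-5, 0, 0], "angular": [0, 0, 0]},
    {"offset": [-6, 0, 0], "angular": [0, 0, 0]},
    {"offset": [-6.5, 0, 0], "angular": [0, 0, 0]},
    {"offset": [-7, 0, 0], "angular": [0, 0, 0]}
  ]
}}

```text
clock: 20.25
tool_pos: [0.547, -0.104, 0.0274]
orientation: [-0.51, 0.49, -0.489, 0.511]
force: [0.3, -2.0, -1.0]
opening: 0.0599
```

```bash
python3 -c "
from h import *
state()"
```

```text
t 20.25 jig [-15.8 -48.1  27.4] rotres [-0.   0.1  0.1] F [ 0.3 -2.  -1. ] q [-0.39  0.73  1.74  0.    0.67 -0.43] op 0.06
```

Not butted yet: the force is still only about 2 N. I'll keep pushing slowly.

>>> {"op": "play_rows", "data": {
  "deltas": [
    {"offset": [-1, 0, 0], "angular": [0, 0, 0]},
    {"offset": [-1.5, 0, 0], "angular": [0, 0, 0]},
    {"offset": [-2, 0, 0], "angular": [0, 0, 0]},
    {"offset": [-2.5, 0, 0], "angular": [0, 0, 0]},
    {"offset": [-3, 0, 0], "angular": [0, 0, 0]}
  ]
}}

```text
clock: 20.88
tool_pos: [0.5473, -0.1036, 0.0274]
orientation: [0.511, -0.489, 0.49, -0.51]
force: [-1.4, -13.0, -2.3]
opening: 0.0602
```

```bash
python3 -c "
from h import *
state()"
```

```text
t 20.88 jig [-15.5 -47.7  27.4] rotres [ 0.  -0.1 -0.1] F [ -1.4 -13.   -2.3] q [-0.39  0.73  1.74 -0.    0.67 -0.43] op 0.06
```

>>> {"op": "play_rows", "data": {
  "deltas": [
    {"offset": [5, 0, 0], "angular": [0, 0, 0]},
    {"offset": [12, 0, 0], "angular": [0, 0, 0]},
    {"offset": [15, -20, 0], "angular": [0, 0, 0]},
    {"offset": [15, -50, 0], "angular": [0, 0, 0]},
    {"offset": [15, -80, 0], "angular": [0, 0, 0]},
    {"offset": [15, -110, 0], "angular": [0, 0, 0]},
    {"offset": [5, -140, -15], "angular": [0, 0, 0]},
    {"offset": [-20, -150, -40], "angular": [0, 0, 0]},
    {"offset": [-45, -150, -70], "angular": [0, 0, 0]},
    {"offset": [-70, -150, -100], "angular": [0, 0, 0]},
    {"offset": [-90, -150, -112], "angular": [0, 0, 0]},
    {"offset": [-90, -150, -112], "angular": [0, 0, 0]}
  ],
  "jaw": -1
}}

```text
clock: 22.38
tool_pos: [0.4311, -0.0171, 0.1774]
orientation: [0.511, -0.488, 0.489, -0.511]
force: [-0.1, -0.3, 0.3]
opening: 0.0006
```

```bash
python3 -c "
from h import *
state();goto((-100,42,28))
s=sense();im=optics.get_image('wrist');cv2.imwrite('pics/w12.png',im[:,:,::-1])
im=optics.get_image('top');cv2.imwrite('pics/t12.png',cv2.resize(im[150:275,240:405,::-1],None,fx=4.8,fy=4.8,interpolation=2))
im=optics.get_image('scene');cv2.imwrite('pics/s12.png',cv2.resize(im[190:320,220:400,::-1],None,fx=4.4,fy=4.4,interpolation=2))"
```

```text
t 22.38 jig [-128.    43.6  177.4] rotres [ 0.  -0.2 -0.1] F [-0.1 -0.3  0.3] q [-0.3   0.34  1.95 -0.    0.85 -0.34] op 0.001
offset [1.5, 149.4, 28.0] ang [-0.0, 0.2, 0.1]
```

View pics/w12.png

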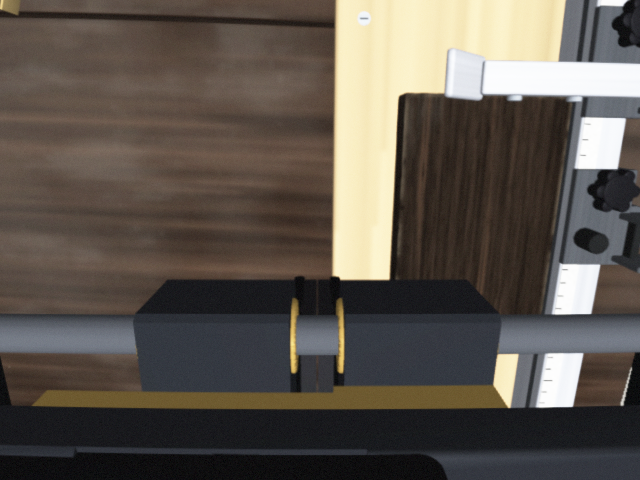

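View pics/t12.png

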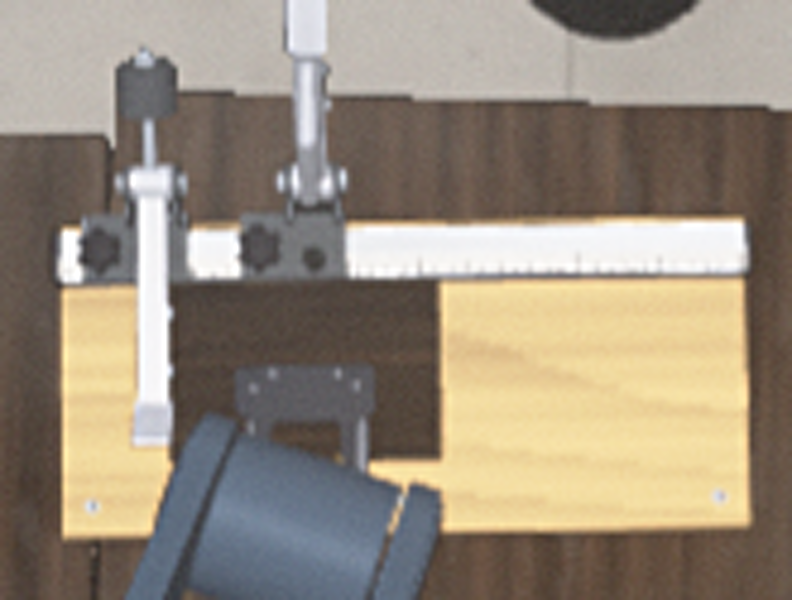

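View pics/s12.png

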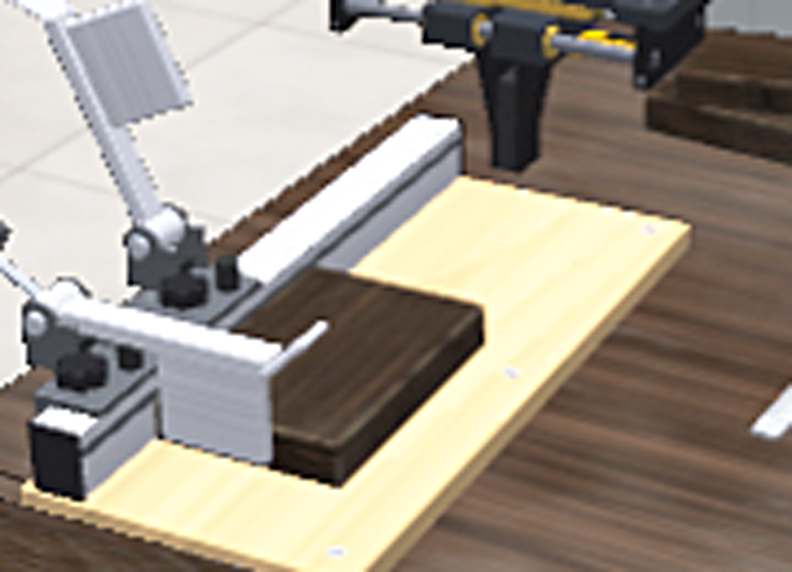

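>>> {"op": "play_rows", "data": {
  "deltas": [
    {"offset": [1, 40, 10], "angular": [0, 0, 0]},
    {"offset": [1, 80, 20], "angular": [0, 0, 0]},
    {"offset": [1, 120, 28], "angular": [0, 0, 0]},
    {"offset": [1, 145, 28], "angular": [0, 0, 0]},
    {"offset": [1, 149, 28], "angular": [0, 0, 0]},
    {"offset": [1, 149, 33], "angular": [0, 0, 0]},
    {"offset": [1, 149, 38], "angular": [0, 0, 0]},
    {"offset": [1, 149, 42], "angular": [0, 0, 0]},
    {"offset": [1, 149, 45], "angular": [0, 0, 0]},
    {"offset": [1, 149, 47], "angular": [0, 0, 0]},
    {"offset": [1, 149, 48], "angular": [0, 0, 0]},
    {"offset": [1, 149, 49], "angular": [0, 0, 0]}
  ]
}}

```text
clock: 24.02
tool_pos: [0.4796, -0.0178, 0.0284]
orientation: [0.512, -0.49, 0.488, -0.509]
force: [-6.8, -3.8, 5.3]
opening: 0.0007
```

```bash
python3 -c "
from h import *
state()"
```

```text
t 24.02 jig [-79.6  40.9  28.4] rotres [-0.2 -0.1 -0.1] F [-6.8 -3.8  5.3] q [-0.27  0.68  1.93 -0.    0.53 -0.31] op 0.001
```

```bash
python3 -c "
from h import *
goto((-95,41,28));goto((-95,41,130)); goto((-16,-62,130))"
```

```text
offset [-0.1, 0.5, -15.4] ang [0.2, 0.1, 0.1]
offset [-0.0, -101.5, -15.8] ang [0.2, 0.1, 0.1]
offset [103.1, -101.7, 63.0] ang [0.2, 0.1, 0.1]
```

>>> {"op": "play_rows", "data": {
  "deltas": [
    {"offset": [0, 0, -7], "angular": [0, 0, 0]},
    {"offset": [0, 0, -15], "angular": [0, 0, 0]},
    {"offset": [0, -25, -15], "angular": [0.2, 0.1, 0.1]},
    {"offset": [0, -60, -15], "angular": [0.2, 0.1, 0.1]},
    {"offset": [5, -95, -10], "angular": [0.2, 0.1, 0.1]},
    {"offset": [35, -101, 12], "angular": [0.2, 0.1, 0.1]},
    {"offset": [65, -101, 35], "angular": [0.2, 0.1, 0.1]},
    {"offset": [92, -101, 55], "angular": [0.2, 0.1, 0.1]},
    {"offset": [103, -101, 63], "angular": [0.2, 0.1, 0.1]},
    {"offset": [103, -101, 63], "angular": [0.2, 0.1, 0.1]}
  ]
}}

```text
clock: 25.28
tool_pos: [0.5472, -0.1179, 0.129]
orientation: [-0.51, 0.49, -0.489, 0.51]
force: [-0.4, 0.4, 0.8]
opening: 0.0005
```

>>> {"op": "play_rows", "data": {
  "deltas": [
    {"offset": [0, 25, 0], "angular": [0, 0, 0]},
    {"offset": [0, 50, 0], "angular": [0, 0, 0]},
    {"offset": [0, 75, 0], "angular": [0, 0, 0]},
    {"offset": [0, 95, 0], "angular": [0, 0, 0]},
    {"offset": [0, 102, 0], "angular": [0, 0, 0]},
    {"offset": [0, 102, 0], "angular": [0, 0, 0]}
  ],
  "jaw": 0.38
}}

```text
clock: 26.02
tool_pos: [0.5463, -0.1169, 0.0268]
orientation: [0.51, -0.491, 0.488, -0.51]
force: [-0.0, -0.0, -0.9]
opening: 0.0527
```

```bash
python3 -c "
from h import *
state();goto((-16,-47.5,28))"
```

```text
t 26.02 jig [-17.1 -61.   26.8] rotres [-0.1  0.   0.1] F [-0.  -0.  -0.9] q [-0.41  0.74  1.74  0.    0.67 -0.45] op 0.053
offset [-13.5, -1.1, 1.1] ang [0.1, -0.0, -0.1]
```

>>> {"op": "play_rows", "data": {
  "deltas": [
    {"offset": [-4, 0, 0], "angular": [0, 0, 0]},
    {"offset": [-7, 0, 0], "angular": [0, 0, 0]},
    {"offset": [-10, 0, 0.5], "angular": [0, 0, 0]},
    {"offset": [-12, 0, 1], "angular": [0, 0, 0]},
    {"offset": [-13, 0, 1], "angular": [0, 0, 0]},
    {"offset": [-14, 0, 1], "angular": [0, 0, 0]},
    {"offset": [-14.5, 0, 1], "angular": [0, 0, 0]},
    {"offset": [-15, 0, 1], "angular": [0, 0, 0]}
  ]
}}

```text
clock: 27.02
tool_pos: [0.5469, -0.1037, 0.027]
orientation: [0.511, -0.49, 0.489, -0.51]
force: [-2.9, -7.8, 0.9]
opening: 0.0601
```

```bash
python3 -c "
from h import *
state()
s=sense();P=wpose(s)
im=optics.get_image('wrist');cv2.imwrite('pics/w13.png',im[:,:,::-1])"
```

```text
t 27.02 jig [-15.9 -47.8  27. ] rotres [-0.1 -0.  -0. ] F [-2.9 -7.8  0.9] q [-0.39  0.73  1.74 -0.    0.67 -0.43] op 0.06
```

View pics/w13.png

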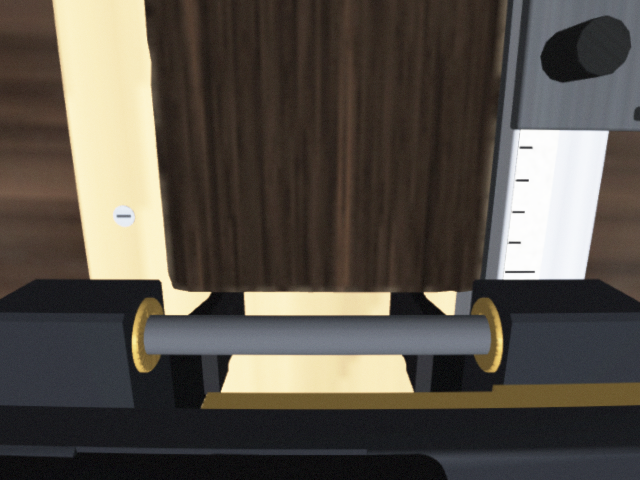

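>>> {"op": "play_rows", "data": {
  "deltas": [
    {"offset": [4, 0, 0], "angular": [0, 0, 0]},
    {"offset": [12, 0, 0], "angular": [0, 0, 0]},
    {"offset": [20, -20, 0], "angular": [0, 0, 0]},
    {"offset": [25, -60, 0], "angular": [0, 0, 0]},
    {"offset": [40, -110, 0], "angular": [0, 0, 0]},
    {"offset": [75, -150, -10], "angular": [0, 0, 0]},
    {"offset": [115, -180, -40], "angular": [0, 0, 0]},
    {"offset": [160, -190, -70], "angular": [0, 0, 0]},
    {"offset": [205, -190, -100], "angular": [0, 0, 0]},
    {"offset": [250, -190, -110], "angular": [0, 0, 0]},
    {"offset": [270, -190, -110], "angular": [0, 0, 0]},
    {"offset": [270, -190, -110], "angular": [0, 0, 0]}
  ]
}}

```text
clock: 28.58
tool_pos: [0.4489, -0.3789, 0.2171]
orientation: [0.51, -0.49, 0.489, -0.51]
force: [0.5, -0.1, -0.2]
opening: 0.06
```

```bash
python3 -c "
from h import *
state()
im=optics.get_image('top');cv2.imwrite('pics/t14f.png',im[:,:,::-1]);cv2.imwrite('pics/t14.png',cv2.resize(im[150:275,240:405,::-1],None,fx=4.8,fy=4.8,interpolation=2))
im=optics.get_image('scene');cv2.imwrite('pics/s14.png',im[:,:,::-1]);cv2.imwrite('pics/s14z.png',cv2.resize(im[190:320,220:400,::-1],None,fx=4.4,fy=4.4,interpolation=2))"
```

```text
t 28.57 jig [-125.4 -318.6  217.1] rotres [-0.1  0.1 -0. ] F [ 0.5 -0.1 -0.2] q [-0.89  0.48  1.53 -0.    1.12 -0.93] op 0.06
```

View pics/t14.png

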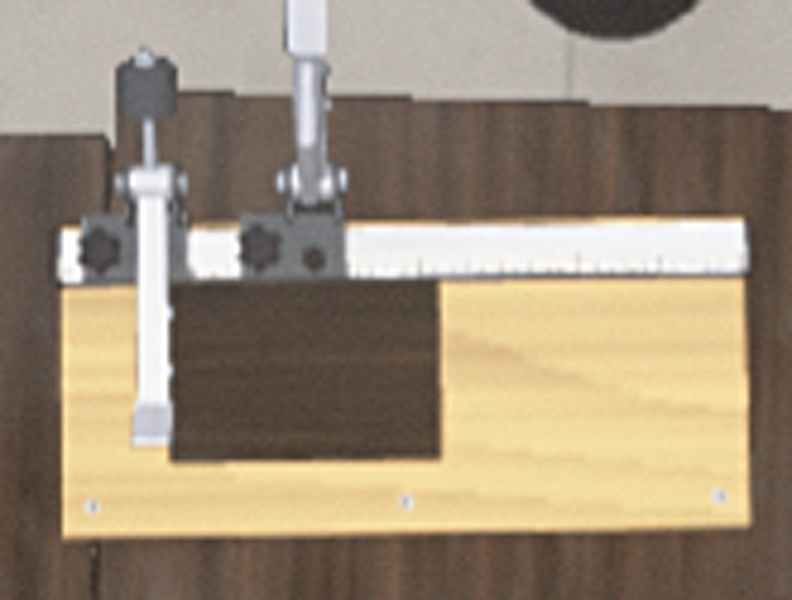

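View pics/s14z.png

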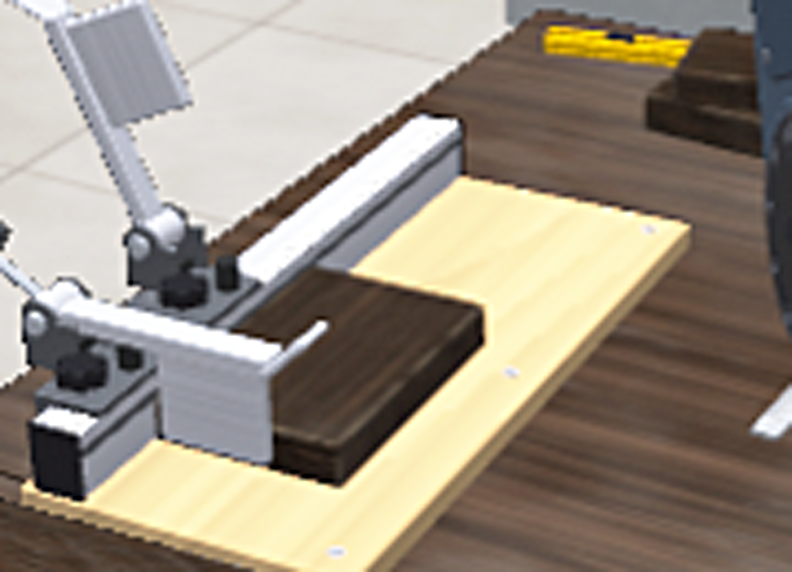

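View pics/t14f.png

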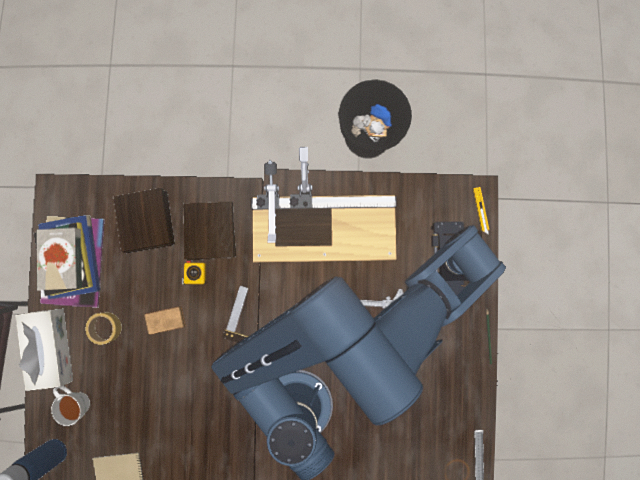

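The blank is at zoom pixels (172–441, 281–460). It is parallel to the fence with no visible gap there, its end is at the left blade, arm A is up and arm B is down. The nearby tools look unmoved. I'll hand it in.

```bash
python3 -c "
from bench import workorder
print(workorder.hand_in())"
```

```text
the job is handed in; nothing more can be done
None
```

I handed the job in at about 28.6 s of the 72 s allowed. The right-hand stop arm is up on its rest. The blank is butted against the left-hand stop, which is still down, and lies flat along the fence.

**What I did:**
- **Raising the arm:** I pushed the right arm's lip up with the closed fingers until it tipped over by itself.
- **Blank to the fence:** I pushed the blank's near side until it lay against the fence.
- **Along the fence:** I pushed its rear end with two spread fingers, under the raised arm, until it met the left stop.
- **Final nudges:** I nudged the side and then the rear once more to seat both faces, then moved the gripper clear.

**Last checks:**
- **Butting:** both rear pushes stopped at the same place, tool at y = −47.7 and −47.8 mm along the fence, with 13 N and 8 N.
- **Flush to the fence:** the side nudge met resistance (about 7 N) with the tool within 1 mm of where the blank first met the fence. In the final top view its edge is parallel to the fence with no visible gap.
- **Surroundings:** in the final pictures the tape measure, caliper and spare blanks look unmoved. I compared these by eye and did not measure them.

**What went wrong or disagreed:**
- **Wrist swing:** my first try at tilting the tool 30° ran near a wrist singularity. The gripper swung about 50 mm sideways between the two stop arms without touching anything visible. I backed out and used 12° instead.
- **Left stop position:** the top camera put it at y = 140 mm and the wrist camera at 138 mm. I relied on the push force to find contact.
- **Upward force in the side pushes:** the tool read 5–10 N upward, meaning it pressed slightly down on the blank. I did not trace the cause, and the blank was never lifted.

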